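# Sort tagged cactus pots and close the packing cradle

### The arm

A 6-joint arm with a two-finger parallel gripper is mounted at the origin on the work surface. World frame = base frame: x ahead of the robot, y to its left, z up, the work surface at z = 0. Lengths are in m, angles in degrees, forces in N, time in s.
With the tool pointing down it reaches from about 0.3 to 0.75 m from the base axis. Payload 8.5 kg.
Tool frame: the origin (TCP) lies midway between the tips of the shut fingers; the grasp point (between the pads) lies grasp_offset behind it (grasp_offset is the distance from the TCP to the grasp point, in m); z points along the fingers, y is the line along which they close (so a half turn about z gives the same grasp; the last joint's range is limited). The gripper opens to 85 mm and grips with 20 to 120 N. Pads are 22 mm wide; open, the fingers measure 114 mm over their backs; the gripper's body (76 mm by 85 mm) begins 54 mm behind the grasp point. The pads swing forward as they close: fully open they stand 13 mm farther back than shut.
Start: joints at [-79.544, 21.807, 74.336, -0, 83.858, -12.336], TCP at [0.213, -0.507, 0.231] pointing down, gripper open.
Joint ranges: [-178.18, 178.18], [-50.72, 133.34], [12.68, 142.11], [-81.47, 261.47], [9.98, 163.14], [-165.26, 165.26]. Speed limits (degrees/s): [136.94, 136.94, 180, 180, 180, 180].

### API

Orientations are given as a 3x3 rotation matrix whose columns are the frame's x, y, z axes.
In Python, from rig import observe, get_image, camera_params, close_job, grasp_offset gives the robot as it stands.
- The arm moves only by the shell command python3 -m handwheel 'ROWS' [OPENING] [FORCE]. ROWS is JSON, a list of rows, each a list of 2 entries, a list of its own where there are three numbers: the shift along the tool's x, y, z as a fraction of full scale, then the turn, a rotation vector about the tool's x, y, z as a fraction of full scale. In form: [[[dx, dy, dz], [ax, ay, az]], ...]. A call has 1 to 10 rows; each row is the pose to reach, as a shift and turn from the pose commanded when the call began, along the tool's axes at that moment, turning the shorter way round; what a row does not reach only later rows make up. Full scale, the value 1, is 0.5 m for a shift and pi rad for a turn. A row lasts 1/10 s, in which the tool goes at most 50 mm and 8.59 degrees, less where a joint would pass 70% of its speed; a pose out of reach is approached as far as the arm can. A call with a number of a shift or a turn outside -1 to 1 is refused whole. A call with a gripper value outside its range is refused whole. OPENING is the opening, from 0 (shut) to 1 (fully open), set as the call begins (- or left out, the last holds). The fingers move at their own pace and stop on an object; FORCE is the grip in N (left out, the last holds). Time passes only in rows, so rows that repeat a pose let the fingers close. It gives the time, the measured TCP pose, the force, the opening and the grip force at its end, in the units of the state.
- observe(): the state, without advancing time (a new reading comes with each control period).
- get_image(name): name is "scene" or "top" or "wrist"; returns (picture, depth): 420x560x3 uint8, red, green, blue; 420x560 float32, m along the optical axis (not along the pixel's ray), 0 where there is no reading.
- camera_params(name): a dict with "K" (3x3 intrinsics, pixels), "R" (3x3) and "t" (3): a world point X has camera coordinates R X + t. Camera axes: x right, y down, z forward; pixel columns grow to the right and rows downward; lengths in m; the calibration is good to about 2 mm. A picture is of the moment at which its call begins: read the wrist's pose just before it. camera_params takes no time and is no camera call; for the wrist camera it gives the pose at the moment of the call.
- close_job(): hands the job in; it is judged then, once.
The state is a dict: "time_s": time; "q": joint angles; "qvel": joint speeds; "joint_efforts": joint torques, N m; "position": TCP position; "tool_rot": TCP orientation; "ft_force": force on the tool from outside, world axes, zero at the start; "wrist_torque": the same for the moment, N m; "grip_width": finger opening in m; "gripper_force": force on a finger pad.
Only numpy, scipy, OpenCV 4.12 (cv2) and the standard library are available. Lean on these libraries where they do the work, as an engineer would, in place of code of your own. Each camera call takes 0.05 s, during which the arm holds its last target. There are 200 camera calls.

### The job

At the plant dispatch bench, sort the two tagged cactus pots: set the one with the green tag into the green-edged nest of the packing cradle and the one with the red tag into the red-edged nest of the grey reject tray, each standing flat on the nest floor, kept upright and set down rather than dropped. Once both are in, wind the cradle's handwheel clockwise until the blue slide bar rests fully against the two orange stops. Leave the pot without a tag where it stands.

Things in the scene. Friction and masses are not known exactly. Their poses are not given: they have to be found in the camera images.
- pot_green: The pass pot: square taupe plastic plant pot with a ball cactus, about 120 g, 68 high, 81 with tag (all sizes in mm). Rim collar 52 x 52, from 34 to 50 above the underside: grip here; below it 46 x 46 (43 in the lowest 8). Cactus and tag stand inside the rim. Origin: centre of underside; z up, x and y square to its sides. It bears a bright green tag (30 x 24), sloping over its +x half.
- pot_red: The reject pot: square taupe plastic plant pot with a ball cactus, about 120 g, 68 high, 81 with tag (all sizes in mm). Rim collar 52 x 52, from 34 to 50 above the underside: grip here; below it 46 x 46 (43 in the lowest 8). Cactus and tag stand inside the rim. Origin: centre of underside; z up, x and y square to its sides. It bears a bright red tag (30 x 24), sloping over its +x half.
- pot_plain: The pot without a tag, otherwise the same pot and sizes; to be left alone. Origin: centre of the underside.
- pass_nest (a point): Centre of the floor of the cradle's nest, 6 above the table. The nest is 52 x 52 inside, with green walls 12 high and 6 thick on its -x, +x and -y sides; the fourth side (+y) is closed later by the slide bar. x and y of this frame run along the nest's sides, z up. The pot may stand in it at any quarter turn.
- reject_nest (a point): Centre of the floor of the reject tray's nest, 5 above the table. The nest is 52 x 52 inside, with red walls 12 high and 6 thick on all four sides; the grey tray is 80 x 80. x and y along the nest's sides, z up. The pot may stand in it at any quarter turn.
- cradle: The packing cradle, fixed: an aluminium plate 115 (x) x 290 (y) x 6. Origin: centre of its underside. The nest is centred at y = -75, the handwheel's upright axis at y = +70 (grey housing 44 x 44, 46 high), the two orange stops at x = -38 and +38, y = -48 (20 high).
- wheel_axis (a point): On the handwheel's upright axis, 64 above the table, about level with the top of the black rim (rim centre-line radius 42, rim top 63 above the table). Axes as the cradle's.
- knob_top (a point): Centre of the top of the yellow crank knob on the rim: an upright free-spinning cylinder 18 in diameter and 36 tall (64 to 100 above the table), 42 from the wheel's axis. It goes round with the wheel.
- wheel (a joint): Handwheel angle in rad; it grows as the wheel is turned clockwise seen from above. At 0 the knob stands at 150 degrees from the cradle's x axis towards y, at 3.0 (slide against the stops) at -22 degrees. It moves the slide 12 mm per rad and stays where it is left; it takes about 3 N at the knob.
- slide (a joint): Travel of the blue slide bar (88 wide) towards the nest, in m: 0 fully back, 0.036 against the orange stops.
- slide_bar (a point): Centre of the top of the slide bar's cross piece, 19 above the table.
Things that resemble listed ones, but are neither listed nor needed, are in the scene too. Leave any turquoise look-alike of the pot_green alone.

How it is judged:
By the outcome, as a careful person would: the job done as asked, in the order asked, and still so for the second after the job is handed in, with the robot touching nothing.
It also fails if it takes over 64 s, if anything falls off the work surface, if the arm or the gripper's body presses on something with over 40 N, if the wrist force passes 120 N, or if a joint passes its speed limit or range.

## Working session

There is one attempt and no reset: what is moved stays moved. The work goes in short steps, Python scripts to look and compute and a shell command to move; the robot and the scene stay as the last step left them, time stands still between calls to the robot, and variables do not carry over. Pictures are saved under pics/ and viewed, at most 10 in all, crops included, and the job is handed in when it is done.

```bash
mkdir -p pics; ls; python3 - <<'E'
from rig import *
import cv2,numpy as np
print(grasp_offset if not callable(grasp_offset) else grasp_offset())
s=observe();print(s['time_s'],s['position'],np.round(s['tool_rot'],3).tolist(),s['grip_width'])
for n in('top','scene'):
    p,d=get_image(n);c=camera_params(n)
    np.savez(f'{n}.npz',p=p,d=d,**{k:np.array(c[k]) for k in('K','R','t')})
    cv2.imwrite(f'pics/{n}0.png',cv2.resize(p[:,:,::-1],(800,600),interpolation=cv2.INTER_CUBIC))
E
```

```text
pics
0.0187
0.0 [ 0.21299184 -0.50674699  0.23068152] [[0.922, 0.387, -0.0], [0.387, -0.922, 0.002], [0.0, -0.002, -1.0]] 0.08539200338317363
```

View pics/top0.png

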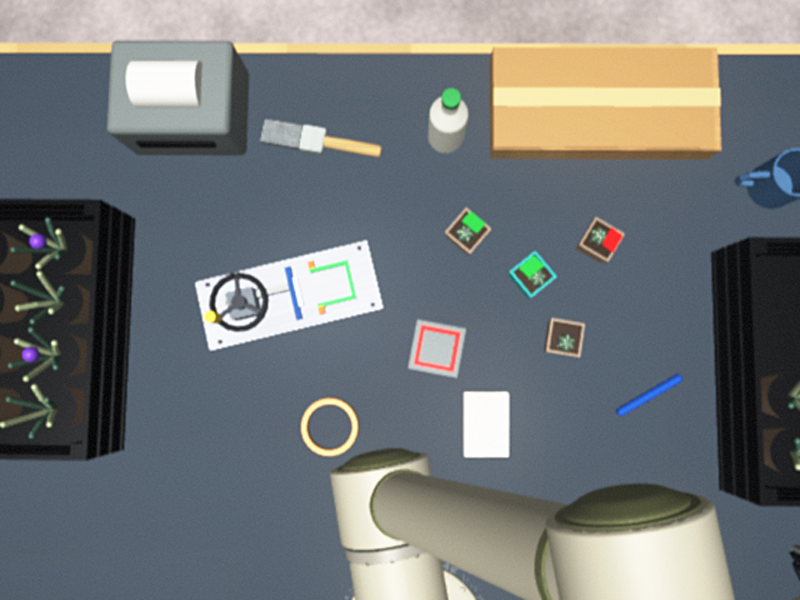

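View pics/scene0.png

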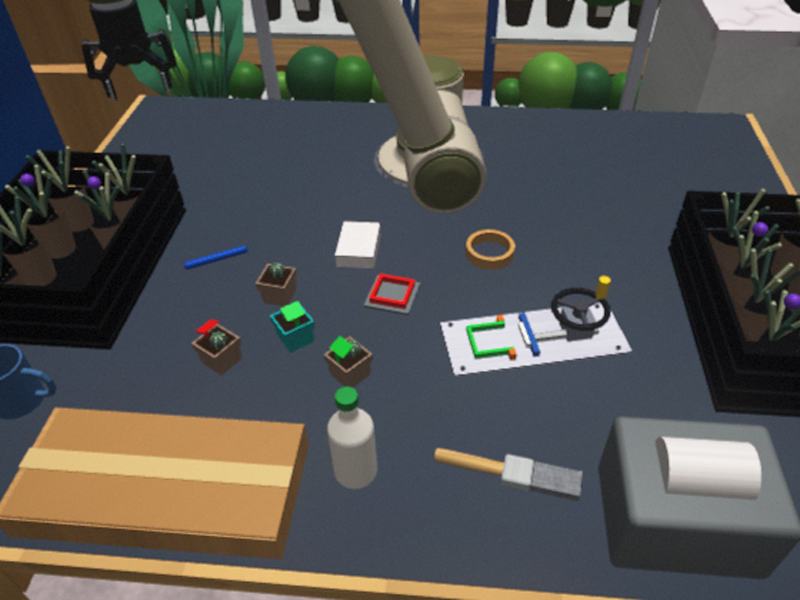

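The top view shows the green-tag pot at about (468,230), the red-tag pot at (602,239), the turquoise decoy at (533,273) and the plain pot at (566,338). The tray is at (437,348). On the cradle, the nest is at (333,285), the wheel at (239,300) and the knob at (210,316). An enlarged crop will give better corner positions.

```bash
python3 - <<'E'
import cv2,numpy as np
z=np.load('top.npz');p=z['p'][130:280,130:450,::-1]
im=cv2.resize(p,(800,375),interpolation=cv2.INTER_CUBIC)
for i in range(0,800,100):cv2.putText(im,str(130+i*0.4)[:5],(i,10),0,.35,(255,255,255));cv2.line(im,(i,12),(i,18),(255,255,255))
for i in range(0,375,50):cv2.putText(im,str(130+int(i*.4)),(0,i+4),0,.35,(255,255,255))
cv2.imwrite('pics/crop1.png',im)
E
cat > h.py <<'E'
import numpy as np
def load(f):return np.load(f)
def px2w(z,u,v,h):
    "pixel ray cut with plane z=h"
    K,R,t=z['K'],z['R'],z['t'];d=R.T@np.linalg.solve(K,[u,v,1.]);c=-R.T@t
    return c+d*(h-c[2])/d[2]
E
```

```text
(no output)
```

View pics/crop1.png

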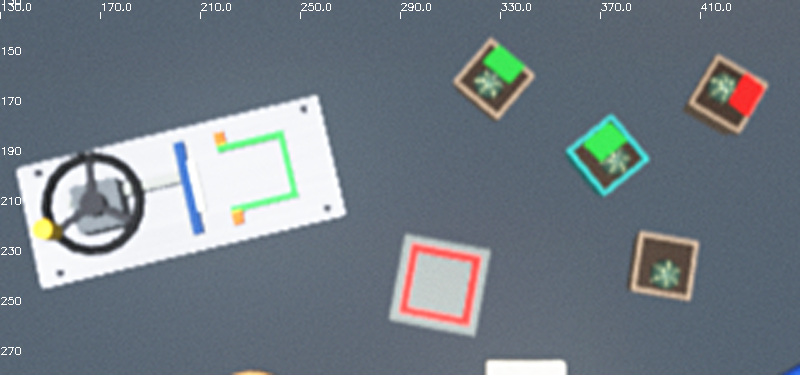

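The crop gives clear corners for the pot rims, tray edge, cradle plate, wheel centre (95,204) and knob (43,229). Next I fit poses to them.

```bash
cat >> h.py <<'E'
def fitsq(P):
    "4 corners in order -> centre, edge angle mod 90, edge lengths"
    P=np.array(P)[:,:2];c=P.mean(0);e=np.roll(P,-1,0)-P
    a=np.degrees(np.angle(np.exp(4j*np.arctan2(e[:,1],e[:,0])).mean())/4)
    return c.round(4),a.round(1),np.linalg.norm(e,axis=1).round(4)
E
python3 - <<'E'
from h import *
z=load('top.npz')
f=lambda L,h:[px2w(z,130+(x+.5)*.4-.5,130+(y+.5)*.4-.5,h) for x,y in L]
print('cam',-z['R'].T@z['t'])
for n,L,h in [('green',[(491,38),(534,76),(497,119),(454,80)],.05),('red',[(719,55),(768,86),(741,131),(692,101)],.05),('decoy',[(611,114),(649,157),(604,195),(567,152)],.05),('plain',[(640,230),(698,240),(690,300),(631,291)],.05),('tray',[(406,234),(490,248),(476,336),(389,320)],.005),('traywall',[(413,242),(482,255),(470,328),(400,316)],.017),('cradle',[(318,95),(346,214),(42,289),(16,169)],.006)]:
    print(n,*fitsq(f(L,h)))
print('knob',f([(43,229)],.1),'wheel',f([(95,204)],.063))
P=np.array(f([(318,95),(346,214),(42,289),(16,169)],.006))[:,:2]
y=(P[2]+P[3]-P[0]-P[1]);y/=np.linalg.norm(y);x=np.array([y[1],-y[0]]);c=P.mean(0)
print('cradle yaw',np.degrees(np.arctan2(x[1],x[0])),'nest',c-.075*y,'axis',c+.07*y)
k=f([(43,229)],.1)[0][:2]-(c+.07*y);print('knob ang',np.degrees(np.arctan2(k@y,k@x)),np.linalg.norm(k))
print('slide y', [((q[:2]-c)@x,(q[:2]-c)@y) for q in f([(182,142),(200,232)],.019)])
E
```

```text
cam [0.41663994 0.00488338 1.12864671]
green [ 0.6338 -0.0797] -41.1 [0.0519 0.0516 0.0524 0.0511]
red [ 0.6219 -0.2909] -31.6 [0.0515 0.0479 0.0508 0.0489]
decoy [ 0.5655 -0.1813] 40.9 [0.0511 0.0531 0.0504 0.0526]
plain [ 0.4671 -0.2309] -8.6 [0.0518 0.0536 0.0523 0.0548]
tray [ 0.4491 -0.0341] -9.5 [0.0788 0.0821 0.0813 0.0809]
traywall [ 0.4481 -0.0346] -9.4 [0.0642 0.0674 0.0646 0.0686]
cradle [0.5328 0.2087] 14.4 [0.1153 0.2905 0.1156 0.2915]
knob [array([0.489527 , 0.3086225, 0.1      ])] wheel [array([0.51486518, 0.27410312, 0.063     ])]
cradle yaw 14.503354797300604 nest [0.55155964 0.13609772] axis [0.51524632 0.276477  ]
knob ang 114.15962199951245 0.04116815103892946
slide y [(np.float64(0.042667971866216986), np.float64(-0.013511559932813744)), (np.float64(-0.04279124583495508), np.float64(-0.011012796285444902))]
```

```bash
cat >> h.py <<'E'
def go(*T):
    "targets (x,y,z,yaw of tool x): print shift, turn for the rows from the present pose"
    from rig import observe
    from scipy.spatial.transform import Rotation as Ro
    s=observe();p=np.array(s['position']);R=np.array(s['tool_rot'])
    print('t',round(s['time_s'],2),'p',p.round(4),'yaw',np.degrees(np.arctan2(R[1,0],R[0,0])).round(2),'w',round(s['grip_width'],4),'gf',s['gripper_force'],'ft',np.round(s['ft_force'],1),'q',np.round(s['q'],1))
    for x,y,z,a in T:
        c,n=np.cos(np.radians(a)),np.sin(np.radians(a))
        G=np.array([[c,n,0],[n,-c,0],[0,0,-1]])
        print((R.T@(np.array([x,y,z])-p)/.5).round(4).tolist(),(Ro.from_matrix(R.T@G).as_rotvec()/np.pi).round(4).tolist())
E
python3 - <<'E'
from h import *
from rig import *
go((.213,-.507,.30,22.7),(.5,-.2,.30,48.9),(.6338,-.0797,.26,48.9))
c=camera_params('wrist');s=observe()
C=-np.array(c['R']).T@c['t'];R=np.array(s['tool_rot'])
print('cam in tool',R.T@(C-s['position']),(R.T@np.array(c['R']).T).round(3).tolist(),c['K'])
E
```

```text
t 0.1 p [ 0.213  -0.5068  0.2308] yaw 22.79 w 0.0853 gf 0.0 ft [0.8 0.2 0.8] q [-79.5  21.8  74.4   0.   83.9 -12.3]
[-0.0002, 0.0002, -0.1384] [-0.0004, -0.0001, 0.0005]
[0.7669, -0.3435, -0.1378] [-0.0004, -0.0002, -0.145]
[1.1068, -0.4616, -0.0576] [-0.0004, -0.0002, -0.145]
cam in tool [ 0.07888531 -0.00039405 -0.14197496] [[0.001, -0.951, -0.311], [1.0, 0.001, 0.0], [-0.0, -0.311, 0.951]] [[368.00335868   0.         285.56581827]
 [  0.         368.00335868 210.64343125]
 [  0.           0.           1.        ]]
```

```bash
python3 -m handwheel '[[[0,0,-0.138],[0,0,0]],[[0.2,-0.09,-0.138],[0,0,-0.04]],[[0.767,-0.344,-0.138],[0,0,-0.145]],[[0.767,-0.344,-0.138],[0,0,-0.145]],[[0.767,-0.344,-0.138],[0,0,-0.145]],[[0.767,-0.344,-0.138],[0,0,-0.145]],[[0.767,-0.344,-0.138],[0,0,-0.145]],[[0.767,-0.344,-0.138],[0,0,-0.145]],[[0.767,-0.344,-0.138],[0,0,-0.145]],[[0.767,-0.344,-0.138],[0,0,-0.145]]]' 1
python3 - <<'E'
from h import *
go((.5,-.2,.30,48.9),(.6,-.11,.27,48.9))
E
```

```text
time_s: 1.1
position: [0.5018, -0.1967, 0.3001]
tool_rot: [[0.655, 0.756, -0.0], [0.756, -0.655, 0.001], [0.001, -0.001, -1.0]]
ft_force: [-1.0, -0.9, -0.3]
grip_width: 0.0853
gripper_force: 0.0
t 1.1 p [ 0.5018 -0.1967  0.3001] yaw 49.09 w 0.0853 gf 0.0 ft [-1.  -0.9 -0.3] q [-34.   18.4  68.2   0.   93.4   6.9]
[-0.0074, 0.0015, 0.0002] [-0.0002, -0.0002, 0.001]
[0.2596, 0.0348, 0.0603] [-0.0002, -0.0002, 0.001]
```

```bash
python3 - <<'E'
from h import *
go((.634,-.08,.26,48.9))
E
```

```text
t 1.1 p [ 0.5018 -0.1967  0.3001] yaw 49.09 w 0.0853 gf 0.0 ft [-1.  -0.9 -0.3] q [-34.   18.4  68.2   0.   93.4   6.9]
[0.3494, 0.0469, 0.0804] [-0.0002, -0.0002, 0.001]
```

```bash
python3 -m handwheel '[[[0.357,0.045,0.08],[0,0,0]],[[0.357,0.045,0.08],[0,0,0]],[[0.357,0.045,0.08],[0,0,0]],[[0.357,0.045,0.08],[0,0,0]],[[0.357,0.045,0.08],[0,0,0]],[[0.357,0.045,0.08],[0,0,0]],[[0.357,0.045,0.08],[0,0,0]],[[0.357,0.045,0.08],[0,0,0]]]' >/dev/null
cat >> h.py <<'E'
def snap(n,cam='wrist',show=True):
    from rig import get_image,camera_params
    import cv2
    c=camera_params(cam);p,d=get_image(cam)
    np.savez(n+'.npz',p=p,d=d,**{k:np.array(c[k]) for k in('K','R','t')})
    if show:cv2.imwrite(f'pics/{n}.png',cv2.resize(p[:,:,::-1],(800,600),interpolation=cv2.INTER_CUBIC))
E
python3 - <<'E'
from h import *
snap('w1');go((.634,-.08,.26,48.9))
E
```

```text
t 1.95 p [ 0.6338 -0.0811  0.261 ] yaw 48.81 w 0.0851 gf 0.0 ft [ 0.  -0.6  0.5] q [-17.9  30.2  55.4  -0.   94.4  23.3]
[0.0019, -0.0012, 0.0019] [0.0002, -0.0001, -0.0005]
```

View pics/w1.png

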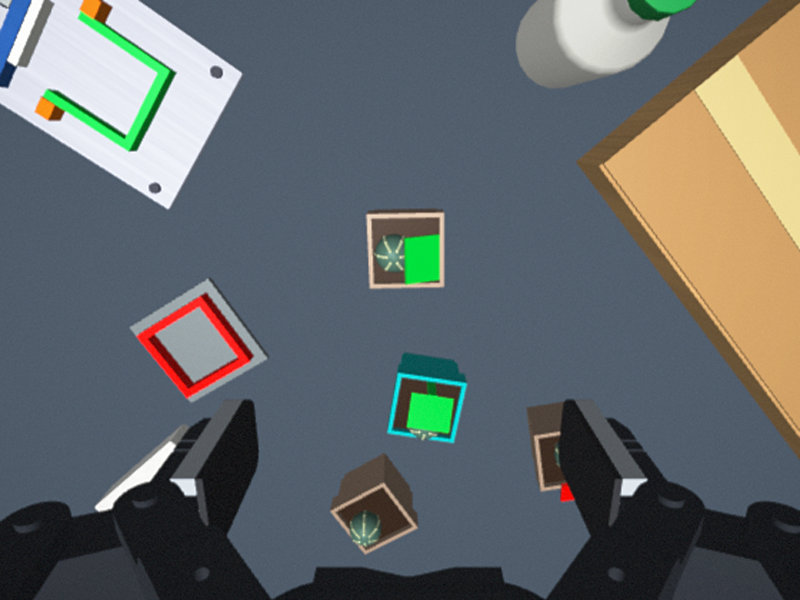

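The wrist view shows the green-tag pot's rim corners at (367,213), (444,212), (444,286) and (370,289). The tray walls are at left, the cradle nest at upper left, and the grip axis is square to the pot.

```bash
python3 - <<'E'
from h import *
z=load('w1.npz')
f=lambda L,h:[px2w(z,(x+.5)*.7-.5,(y+.5)*.7-.5,h) for x,y in L]
print(*fitsq(f([(367,213),(444,212),(444,286),(370,289)],.05)))
print('tray',*fitsq(f([(209,293),(254,358),(188,400),(136,337)],.017)))
print('plate corner',f([(241,73),(169,209)],.006))
print('nest outer corners',f([(176,71),(133,151)],.018))
go((.6338,-.0797,.10,48.9),(.6338,-.0797,.02,48.9))
E
```

```text
[ 0.6326 -0.08  ] -39.8 [0.0515 0.0516 0.0519 0.0531]
tray [ 0.4503 -0.0352] -10.3 [0.062  0.0689 0.0652 0.0718]
plate corner [array([0.62252508, 0.0832646 , 0.006     ]), array([0.51290523, 0.05404046, 0.006     ])]
nest outer corners [array([0.59235225, 0.10975836, 0.018     ]), array([0.5300846, 0.0952822, 0.018    ])]
t 1.95 p [ 0.6338 -0.0811  0.261 ] yaw 48.81 w 0.0851 gf 0.0 ft [ 0.  -0.6  0.5] q [-17.9  30.2  55.4  -0.   94.4  23.3]
[0.002, -0.0022, 0.3219] [0.0002, -0.0001, -0.0005]
[0.002, -0.0023, 0.4819] [0.0002, -0.0001, -0.0005]
```

```bash
python3 -m handwheel '[[[0.001,-0.002,0.1],[0,0,-0.004]],[[0.001,-0.002,0.2],[0,0,-0.004]],[[0.001,-0.002,0.3],[0,0,-0.004]],[[0.001,-0.002,0.4],[0,0,-0.004]],[[0.001,-0.002,0.45],[0,0,-0.004]],[[0.001,-0.002,0.486],[0,0,-0.004]],[[0.001,-0.002,0.486],[0,0,-0.004]],[[0.001,-0.002,0.486],[0,0,-0.004]]]' 1
python3 -m handwheel '[[[0,0,0],[0,0,0]],[[0,0,0],[0,0,0]],[[0,0,0],[0,0,0]],[[0,0,0],[0,0,0]],[[0,0,0],[0,0,0]],[[0,0,0],[0,0,0]],[[0,0,0],[0,0,0]],[[0,0,0],[0,0,0]]]' 0.2 30
python3 - <<'E'
from h import *
snap('w2');go((.633,-.08,.12,49.5))
E
```

```text
time_s: 2.75
position: [0.6341, -0.0797, 0.0183]
tool_rot: [[0.648, 0.761, 0.001], [0.761, -0.648, -0.0], [0.0, 0.001, -1.0]]
ft_force: [0.1, 0.2, -0.1]
grip_width: 0.0854
gripper_force: 0.0
time_s: 3.55
position: [0.6343, -0.0793, 0.0186]
tool_rot: [[0.648, 0.762, 0.002], [0.762, -0.648, -0.001], [0.001, 0.002, -1.0]]
ft_force: [-0.7, -0.5, 5.7]
grip_width: 0.0516
gripper_force: 32.3
t 3.6 p [ 0.6344 -0.0794  0.0186] yaw 49.61 w 0.0518 gf 32.28778123855591 ft [-1.7 -0.3  6.1] q [-17.7  42.4  74.6  -0.   62.9  22.7]
[-0.0026, -0.0009, -0.2027] [0.0006, -0.0002, 0.0006]
```

```bash
python3 -m handwheel '[[[0,0,-0.01],[0,0,0]],[[0,0,-0.04],[0,0,0]],[[0,0,-0.1],[0,0,0]],[[0,0,-0.18],[0,0,0]],[[0,0,-0.26],[0,0,0]],[[0,0,-0.34],[0,0,0]],[[0,0,-0.42],[0,0,0]],[[0,0,-0.464],[0,0,0]],[[0,0,-0.464],[0,0,0]]]'
python3 - <<'E'
from h import *
go((.475,.116,.25,14.5))
E
```

```text
time_s: 4.5
position: [0.6346, -0.0793, 0.253]
tool_rot: [[0.648, 0.762, 0.006], [0.762, -0.648, -0.002], [0.003, 0.006, -1.0]]
ft_force: [1.0, 0.0, -1.1]
grip_width: 0.0516
gripper_force: 32.0
t 4.5 p [ 0.6346 -0.0793  0.253 ] yaw 49.62 w 0.0516 gf 31.975024938583374 ft [ 1.   0.  -1.1] q [-17.7  30.3  56.5   0.   92.8  22.7]
[0.0908, -0.4963, 0.0032] [0.0016, -0.0014, 0.1951]
```

```bash
python3 -m handwheel '[[[0.02,-0.06,0],[0,0,0.03]],[[0.04,-0.14,0],[0,0,0.07]],[[0.05,-0.22,0],[0,0,0.11]],[[0.06,-0.3,0],[0,0,0.15]],[[0.07,-0.38,0],[0,0,0.18]],[[0.085,-0.45,0],[0,0,0.195]],[[0.091,-0.496,0],[0,0,0.195]],[[0.091,-0.496,0],[0,0,0.195]],[[0.091,-0.496,0],[0,0,0.195]],[[0.091,-0.496,0],[0,0,0.195]]]'
python3 - <<'E'
from h import *
snap('w3');go((.475,.116,.25,14.5))
E
```

```text
time_s: 5.5
position: [0.4748, 0.1156, 0.2486]
tool_rot: [[0.968, 0.25, -0.001], [0.25, -0.968, -0.0], [-0.001, -0.0, -1.0]]
ft_force: [-0.0, -0.7, -1.6]
grip_width: 0.0515
gripper_force: 32.1
t 5.55 p [0.4749 0.1156 0.2487] yaw 14.46 w 0.0516 gf 32.11473762989044 ft [ 0.1  0.8 -2.3] q [-0.2 14.9 81.8 -0.  83.4 75.3]
[0.0005, -0.0008, -0.0027] [-0.0001, 0.0003, -0.0002]
```

View pics/w3.png

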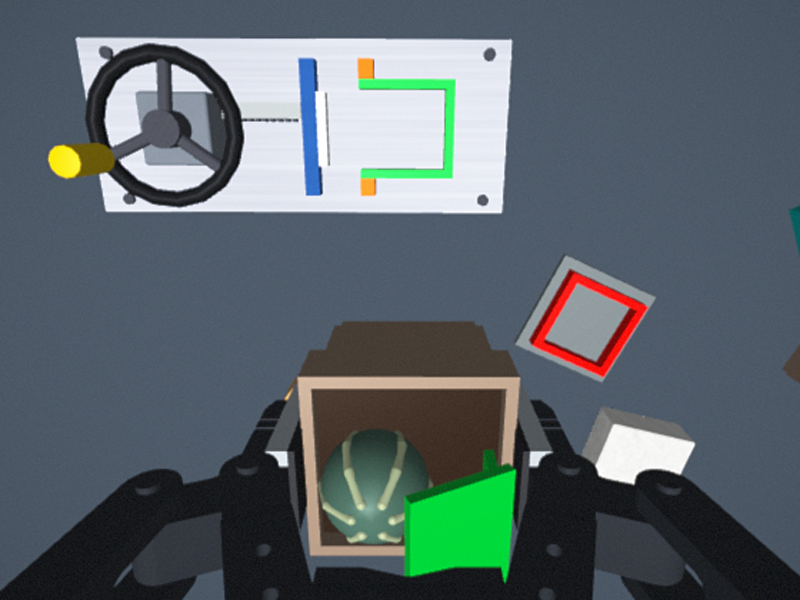

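The nest walls show clearly: outer corners at (455,79) and (453,177), open ends at (358,80) and (360,178). The plate corners are (77,38), (512,40), (503,213) and (106,212). The knob top is at (65,161), and the pot sits square in the grip.

```bash
python3 - <<'E'
from h import *
z=load('w3.npz')
f=lambda L,h:[px2w(z,(x+.5)*.7-.5,(y+.5)*.7-.5,h) for x,y in L]
P=np.array(f([(512,40),(503,213),(106,212),(77,38)],.006))[:,:2]
print('plate',fitsq(P))
y=(P[2]+P[3]-P[0]-P[1]);y/=np.linalg.norm(y);x=np.array([y[1],-y[0]]);c=P.mean(0)
print('yaw',np.degrees(np.arctan2(x[1],x[0])),'nest',c-.075*y,'axis',c+.07*y)
N=np.array(f([(455.5,79),(453.5,178)],.018))[:,:2];print('nest from walls',N.mean(0)+.032*y,np.linalg.norm(N[0]-N[1]))
I=np.array(f([(445,89),(445,169)],.018))[:,:2];print('inner',I.mean(0)+.026*y,np.linalg.norm(I[0]-I[1]))
E=np.array(f([(358,80),(360,178)],.018))[:,:2];print('ends',[((e-c)@x,(e-c)@y) for e in E])
k=f([(65,161)],.1)[0][:2];print('knob',k);k=k-(c+.07*y);print(np.degrees(np.arctan2(k@y,k@x)),np.linalg.norm(k))
print('slide',[((q[:2]-c)@x,(q[:2]-c)@y) for q in f([(299,59),(305,195),(316,59),(322,195)],.019)])
print('tray',fitsq(f([(566,255),(656,297),(603,381),(515,346)],.005)))
print('pot',fitsq(f([(299,377),(518,377),(512,555),(309,555)],.2486+.032)))
E
```

```text
plate (array([0.5315, 0.2083]), np.float64(14.3), array([0.1142, 0.2895, 0.1147, 0.2876]))
yaw 14.345260335073315 nest [0.55006544 0.13562524] axis [0.5141396  0.27610418]
nest from walls [0.55037794 0.13620518] 0.06336088475171994
inner [0.55024982 0.13656492] 0.051226886220178486
ends [(np.float64(0.03130639097771165), np.float64(-0.04235146551705798)), (np.float64(-0.03144780642569831), np.float64(-0.042079429708361225))]
knob [0.48926882 0.30907605]
112.68210464591796 0.04130012071815926
slide [(np.float64(0.04364495444764701), np.float64(-0.0046585358002299284)), (np.float64(-0.04307586057699111), np.float64(-0.003520680003266297)), (np.float64(0.043681694294655474), np.float64(-0.015640045569425314)), (np.float64(-0.043036480990516254), np.float64(-0.01537599697591406))]
tray (array([ 0.4475, -0.0339]), np.float64(-9.5), array([0.0796, 0.0786, 0.0796, 0.0812]))
pot (array([0.4737, 0.1152]), np.float64(14.8), array([0.0505, 0.0514, 0.053 , 0.0514]))
```

```bash
python3 -m handwheel '[[[0.06,0,0.02],[0,0,0]],[[0.12,0,0.06],[0,0,0]],[[0.157,-0.001,0.12],[0,0,0]],[[0.157,-0.001,0.2],[0,0,0]],[[0.157,-0.001,0.28],[0,0,0]],[[0.157,-0.001,0.34],[0,0,0]],[[0.157,-0.001,0.37],[0,0,0]],[[0.157,-0.001,0.37],[0,0,0]],[[0.157,-0.001,0.37],[0,0,0]],[[0.157,-0.001,0.37],[0,0,0]]]'
python3 - <<'E'
from h import *
snap('w4');go((.551,.1362,.0255,14.4))
E
```

```text
time_s: 6.55
position: [0.5511, 0.1361, 0.0654]
tool_rot: [[0.968, 0.25, 0.002], [0.25, -0.968, 0.0], [0.002, 0.0, -1.0]]
ft_force: [-0.7, 0.2, -1.4]
grip_width: 0.0515
gripper_force: 32.1
t 6.6 p [0.5511 0.1362 0.0655] yaw 14.5 w 0.0514 gf 32.06562638282776 ft [ 0.1  0.6 -0.8] q [ 1.9 33.2 85.   0.  61.7 77.4]
[-0.0003, -0.0001, 0.0799] [0.0001, -0.0007, 0.0005]
```

View pics/w4.png

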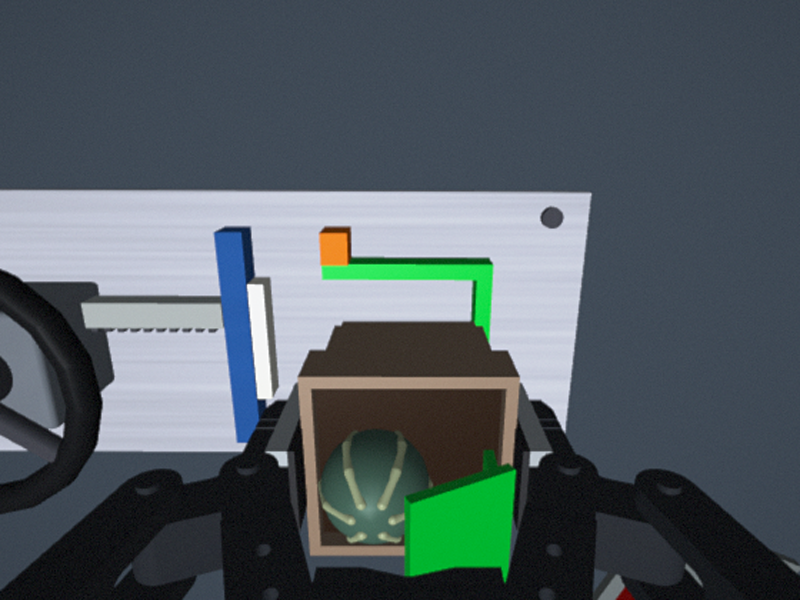

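The pot hangs square over the nest. Its far bottom corners are at about (342,322) and (478,322), and the nest's far-right outer corner is at (492,262).

```bash
python3 - <<'E'
from h import *
z=load('w4.npz')
f=lambda x,y,h:px2w(z,(x+.5)*.7-.5,(y+.5)*.7-.5,h)[:2]
a=np.radians(14.4);x=np.array([np.cos(a),np.sin(a)]);y=np.array([-x[1],x[0]])
o=np.array([.551,.1362])
for n,q in [('bot far L',f(342,322,.0466)),('bot far R',f(478,322,.0466)),('nest outer',f(492,262,.018)),('nest inner',f(473,280,.018)),('end',f(322,265,.018)),('rimL',f(299,377,.0966)),('rimR',f(518,377,.0966)),('step L',f(309,351,.0806)),('step R',f(505,351,.0806))]:print(n,((q-o)@x).round(4),((q-o)@y).round(4))
E
```

```text
bot far L 0.0193 0.0216
bot far R 0.0194 -0.0227
nest outer 0.0325 -0.031
nest inner 0.0256 -0.0242
end 0.0312 0.032
rimL 0.0241 0.0255
rimR 0.0242 -0.0255
step L 0.0237 0.0261
step R 0.0238 -0.0253
```

```bash
python3 -m handwheel '[[[0.003,-0.0025,0.01],[0,0,0]],[[0.003,-0.0025,0.025],[0,0,0]],[[0.003,-0.0025,0.04],[0,0,0]],[[0.003,-0.0025,0.052],[0,0,0]],[[0.003,-0.0025,0.062],[0,0,0]],[[0.003,-0.0025,0.07],[0,0,0]],[[0.003,-0.0025,0.076],[0,0,0]],[[0.003,-0.0025,0.08],[0,0,0]],[[0.003,-0.0025,0.081],[0,0,0]],[[0.003,-0.0025,0.081],[0,0,0]]]'
```

```text
time_s: 7.6
position: [0.5515, 0.138, 0.0246]
tool_rot: [[0.968, 0.251, 0.001], [0.251, -0.968, -0.0], [0.0, 0.0, -1.0]]
ft_force: [-2.6, -0.4, 6.1]
grip_width: 0.0522
gripper_force: 32.9
```

```bash
python3 -m handwheel '[[[0,0,0],[0,0,0]],[[0,0,0],[0,0,0]],[[0,0,0],[0,0,0]],[[0,0,0],[0,0,0]],[[0,0,0],[0,0,0]],[[0,0,-0.02],[0,0,0]],[[0,0,-0.06],[0,0,0]],[[0,0,-0.14],[0,0,0]],[[0,0,-0.22],[0,0,0]],[[0,0,-0.3],[0,0,0]]]' 0.9
python3 -m handwheel '[[[-0.05,0,-0.08],[0,0,0]],[[-0.13,0,-0.12],[0,0,0]],[[-0.16,0,-0.12],[0,0,0]],[[-0.16,0,-0.12],[0,0,0]],[[-0.16,0,-0.12],[0,0,0]]]' 1 
python3 - <<'E'
from h import *
snap('w5');go((.622,-.291,.25,-31.6))
E
```

```text
time_s: 8.6
position: [0.5512, 0.1379, 0.1762]
tool_rot: [[0.968, 0.251, 0.001], [0.251, -0.968, 0.0], [0.001, 0.0, -1.0]]
ft_force: [0.8, 0.4, 0.4]
grip_width: 0.077
gripper_force: 0.0
time_s: 9.1
position: [0.4743, 0.1179, 0.2342]
tool_rot: [[0.968, 0.25, 0.001], [0.25, -0.968, 0.0], [0.001, 0.0, -1.0]]
ft_force: [0.4, 0.3, -0.6]
grip_width: 0.0853
gripper_force: 0.0
t 9.15 p [0.4746 0.1179 0.2338] yaw 14.51 w 0.0852 gf 0.0 ft [ 0.7  0.  -0.4] q [ 0.1 15.6 83.4  0.  81.1 75.5]
[0.0805, 0.8656, -0.0324] [-0.0, -0.0, 0.2562]
```

View pics/w5.png

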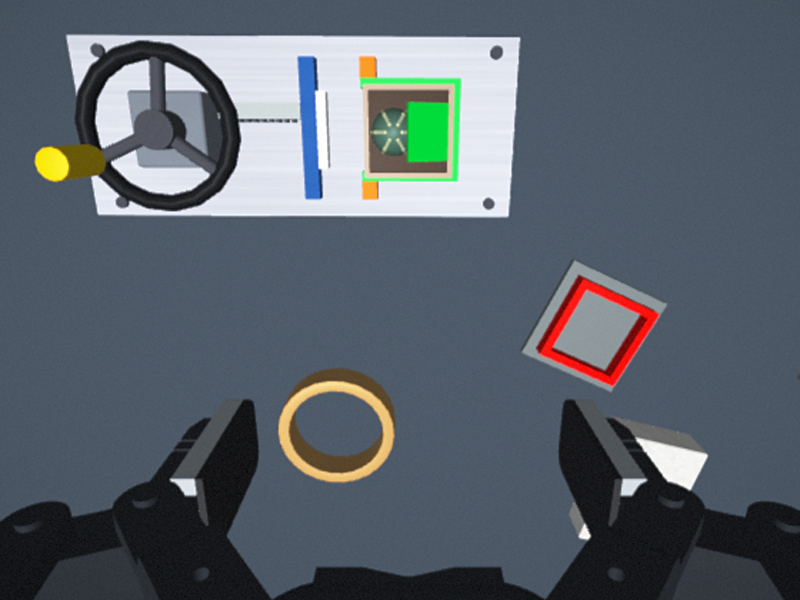

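The green-tag pot stands square inside the green nest, rim from (363,84) to (455,180). The tray is clear at about (600,325). Now to the red pot.

```bash
python3 -m handwheel '[[[0.01,0.06,-0.03],[0,0,0.02]],[[0.02,0.15,-0.03],[0,0,0.05]],[[0.03,0.25,-0.03],[0,0,0.08]],[[0.04,0.35,-0.03],[0,0,0.11]],[[0.05,0.45,-0.03],[0,0,0.14]],[[0.06,0.55,-0.03],[0,0,0.17]],[[0.07,0.65,-0.03],[0,0,0.2]],[[0.08,0.75,-0.03],[0,0,0.23]],[[0.08,0.82,-0.03],[0,0,0.256]],[[0.08,0.866,-0.03],[0,0,0.256]]]'
python3 -m handwheel '[[[0,0,0],[0,0,0]],[[0,0,0],[0,0,0]],[[0,0,0],[0,0,0]]]' >/dev/null
python3 - <<'E'
from h import *
snap('w6');go((.622,-.291,.25,-31.6))
E
```

```text
time_s: 10.15
position: [0.622, -0.2945, 0.2466]
tool_rot: [[0.85, -0.527, -0.002], [-0.527, -0.85, 0.001], [-0.002, 0.0, -1.0]]
ft_force: [-0.8, 0.3, 0.6]
grip_width: 0.0855
gripper_force: 0.0
t 10.5 p [ 0.6215 -0.2901  0.2489] yaw -31.49 w 0.0853 gf 0.0 ft [-0.2  0.1 -0.7] q [-34.9  35.9  47.    0.   97.1  86.6]
[0.0018, 0.0009, -0.0022] [-0.0, 0.0, 0.0006]
```

View pics/w6.png

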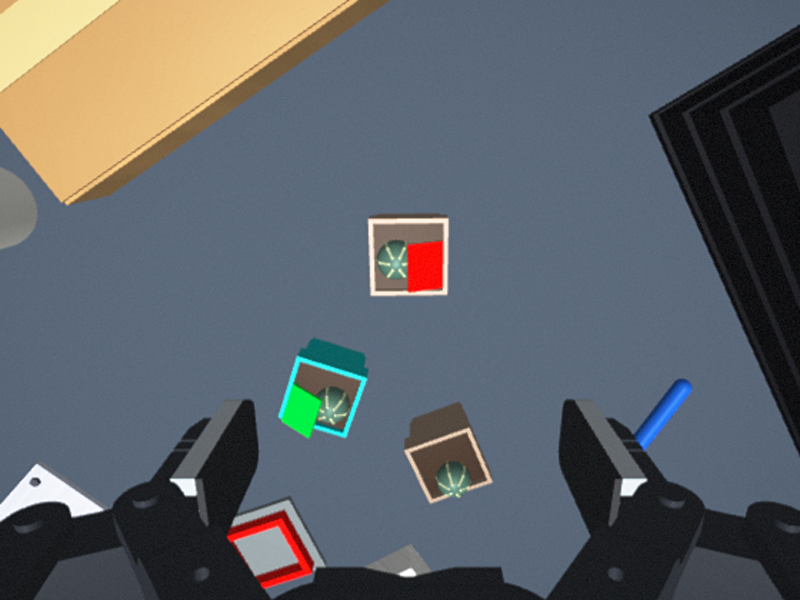

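The red-tag pot is straight below, with rim corners at (369,219), (448,218), (447,294) and (371,296). The decoy and the plain pot are clear of the fingers.

```bash
python3 - <<'E'
from h import *
z=load('w6.npz')
f=lambda L,h:[px2w(z,(x+.5)*.7-.5,(y+.5)*.7-.5,h) for x,y in L]
c,a,e=fitsq(f([(369,219),(448,218),(447,294),(371,296)],.05));print(c,a,e)
go((*c,.018,a))
E
```

```text
[ 0.6193 -0.2899] -30.7 [0.0512 0.0516 0.0516 0.0524]
t 10.5 p [ 0.6215 -0.2901  0.2489] yaw -31.49 w 0.0853 gf 0.0 ft [-0.2  0.1 -0.7] q [-34.9  35.9  47.    0.   97.1  86.6]
[-0.0039, 0.0019, 0.4618] [-0.0, 0.0, -0.0044]
```

```bash
python3 -m handwheel '[[[-0.004,0.002,0.1],[0,0,-0.004]],[[-0.004,0.002,0.19],[0,0,-0.004]],[[-0.004,0.002,0.28],[0,0,-0.004]],[[-0.004,0.002,0.37],[0,0,-0.004]],[[-0.004,0.002,0.43],[0,0,-0.004]],[[-0.004,0.002,0.462],[0,0,-0.004]],[[-0.004,0.002,0.462],[0,0,-0.004]],[[-0.004,0.002,0.462],[0,0,-0.004]]]' 1
python3 -m handwheel '[[[0,0,0],[0,0,0]],[[0,0,0],[0,0,0]],[[0,0,0],[0,0,0]],[[0,0,0],[0,0,0]],[[0,0,0],[0,0,0]],[[0,0,0],[0,0,0]],[[0,0,0],[0,0,0]],[[0,0,0],[0,0,0]]]' 0.2 30
python3 -m handwheel '[[[0,0,-0.01],[0,0,0]],[[0,0,-0.04],[0,0,0]],[[0,0,-0.1],[0,0,0]],[[0,0,-0.18],[0,0,0]],[[0,0,-0.26],[0,0,0]],[[0,0,-0.34],[0,0,0]],[[0,0,-0.42],[0,0,0]],[[0,0,-0.464],[0,0,0]],[[0,0,-0.464],[0,0,0]]]'
python3 - <<'E'
from h import *
go((.448-.079,-.0345+.013,.25,-9.5))
E
```

```text
time_s: 11.3
position: [0.6196, -0.2907, 0.0189]
tool_rot: [[0.859, -0.512, 0.001], [-0.512, -0.859, -0.001], [0.001, 0.0, -1.0]]
ft_force: [-0.2, -0.2, 0.7]
grip_width: 0.0853
gripper_force: 0.0
time_s: 12.1
position: [0.6196, -0.2913, 0.0193]
tool_rot: [[0.859, -0.513, 0.002], [-0.513, -0.859, -0.001], [0.002, -0.0, -1.0]]
ft_force: [-0.6, 0.8, 6.1]
grip_width: 0.0519
gripper_force: 32.6
time_s: 13.0
position: [0.6196, -0.2915, 0.2546]
tool_rot: [[0.858, -0.513, 0.006], [-0.513, -0.859, -0.005], [0.008, 0.001, -1.0]]
ft_force: [-0.0, 0.3, -1.7]
grip_width: 0.0515
gripper_force: 32.0
t 13.0 p [ 0.6196 -0.2915  0.2546] yaw -30.85 w 0.0515 gf 31.99463188648224 ft [-0.   0.3 -1.7] q [-35.1  35.4  47.   -0.   97.1  85.8]
[-0.7072, -0.2067, 0.0035] [0.0007, -0.0024, -0.1186]
```

```bash
python3 -m handwheel '[[[-0.04,-0.01,0],[0,0,-0.01]],[[-0.11,-0.03,0],[0,0,-0.03]],[[-0.2,-0.06,0],[0,0,-0.05]],[[-0.29,-0.085,0],[0,0,-0.07]],[[-0.38,-0.11,0],[0,0,-0.09]],[[-0.47,-0.14,0],[0,0,-0.11]],[[-0.56,-0.165,0],[0,0,-0.119]],[[-0.64,-0.19,0],[0,0,-0.119]],[[-0.69,-0.2,0],[0,0,-0.119]],[[-0.707,-0.207,0],[0,0,-0.119]]]'
python3 -m handwheel '[[[0,0,0],[0,0,0]],[[0,0,0],[0,0,0]],[[0,0,0],[0,0,0]]]' >/dev/null
python3 - <<'E'
from h import *
snap('w7')
go((.369,-.0215,.25,-9.5))
E
```

```text
time_s: 14.0
position: [0.3662, -0.0193, 0.2491]
tool_rot: [[0.987, -0.163, -0.002], [-0.163, -0.987, 0.001], [-0.002, -0.0, -1.0]]
ft_force: [0.8, 0.4, -1.3]
grip_width: 0.0514
gripper_force: 31.9
t 14.35 p [ 0.3692 -0.0216  0.2495] yaw -9.48 w 0.0514 gf 31.912577748298645 ft [-0.1  0.1 -1.8] q [-21.9   2.3  97.2  -0.   80.5  77.6]
[-0.0005, -0.0002, -0.001] [-0.0, 0.0002, 0.0001]
```

View pics/w7.png

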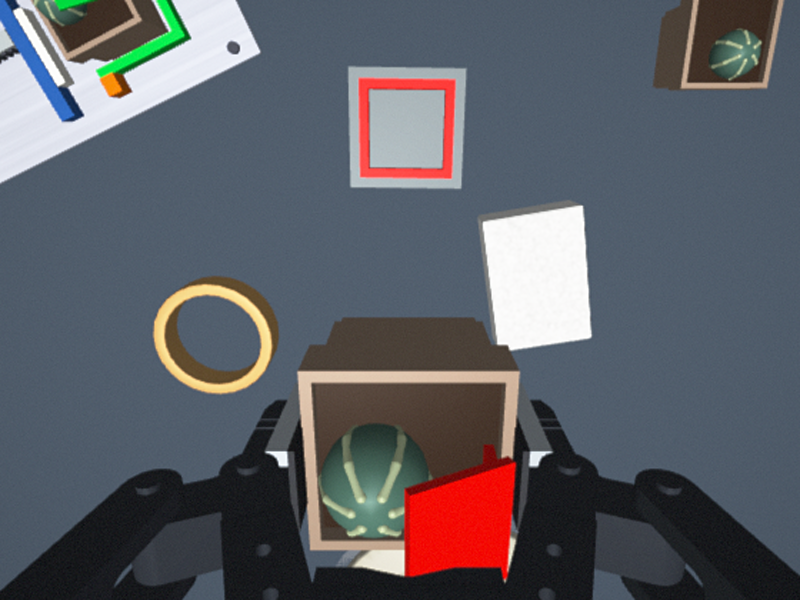

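The tray's outer corners are (348,67), (466,68), (462,188) and (351,187), and its walls run (359,79) to (452,178). The pot's rim front corners are (298,371) and (518,371), and its far bottom corners (340,318) and (480,318).

```bash
python3 - <<'E'
from h import *
z=load('w7.npz')
f=lambda L,h:[px2w(z,(x+.5)*.7-.5,(y+.5)*.7-.5,h) for x,y in L]
A=fitsq(f([(348,67),(466,68),(462,188),(351,187)],.005));B=fitsq(f([(359,79),(454,79),(452,178),(361,177)],.017));print(A,B)
a=np.radians(-9.5);x=np.array([np.cos(a),np.sin(a)]);y=np.array([-x[1],x[0]])
Z=.2495-.0192
m=lambda q,h:np.mean(f(q,h),0)[:2]
r=m([(298,371),(518,371)],Z+.05)-.026*x;b=m([(340,318),(480,318)],Z)-.0215*x
print('pot from rim',r,'bottom',b)
p=(r+b)/2;t=(A[0]+B[0])/2;d=t-p;print('shift tool',(d@x)/.5,-(d@y)/.5)
E
```

```text
(array([ 0.447 , -0.0338]), np.float64(-9.8), array([0.0797, 0.0797, 0.0802, 0.0796])) (array([ 0.447 , -0.0337]), np.float64(-9.6), array([0.0625, 0.0637, 0.0633, 0.063 ]))
pot from rim [ 0.36873626 -0.02171679] bottom [ 0.36809001 -0.02227355]
shift tool 0.15889840684967643 -0.002753917065908048
```

```bash
python3 -m handwheel '[[[0.05,0,0.02],[0,0,0]],[[0.12,-0.002,0.06],[0,0,0]],[[0.159,-0.003,0.13],[0,0,0]],[[0.159,-0.003,0.21],[0,0,0]],[[0.159,-0.003,0.29],[0,0,0]],[[0.159,-0.003,0.35],[0,0,0]],[[0.159,-0.003,0.38],[0,0,0]],[[0.159,-0.003,0.38],[0,0,0]],[[0.159,-0.003,0.38],[0,0,0]]]'
python3 - <<'E'
from h import *
go((.369+.159*.5*.986,-.0216-.159*.5*.165+.0015,.0243,-9.5))
E
```

```text
time_s: 15.25
position: [0.4478, -0.033, 0.06]
tool_rot: [[0.986, -0.164, 0.0], [-0.164, -0.986, -0.0], [0.0, 0.0, -1.0]]
ft_force: [0.2, 0.5, -1.7]
grip_width: 0.0517
gripper_force: 32.0
t 15.25 p [ 0.4478 -0.033   0.06  ] yaw -9.45 w 0.0517 gf 32.013652324676514 ft [ 0.2  0.5 -1.7] q [-19.4  24.8 104.1  -0.   51.1  80.1]
[-0.0008, 0.0007, 0.0714] [0.0, -0.0, 0.0003]
```

```bash
python3 -m handwheel '[[[0,0,0.012],[0,0,0]],[[0,0,0.025],[0,0,0]],[[0,0,0.038],[0,0,0]],[[0,0,0.048],[0,0,0]],[[0,0,0.056],[0,0,0]],[[0,0,0.063],[0,0,0]],[[0,0,0.068],[0,0,0]],[[0,0,0.071],[0,0,0]],[[0,0,0.072],[0,0,0]],[[0,0,0.072],[0,0,0]]]'
```

```text
time_s: 16.25
position: [0.4472, -0.0325, 0.0242]
tool_rot: [[0.987, -0.164, 0.0], [-0.164, -0.987, -0.0], [0.0, 0.0, -1.0]]
ft_force: [-3.4, 0.1, 4.5]
grip_width: 0.0518
gripper_force: 32.7
```

```bash
python3 -m handwheel '[[[0,0,0],[0,0,0]],[[0,0,0],[0,0,0]],[[0,0,0],[0,0,0]],[[0,0,0],[0,0,0]],[[0,0,0],[0,0,0]],[[0,0,-0.02],[0,0,0]],[[0,0,-0.06],[0,0,0]],[[0,0,-0.14],[0,0,0]],[[0,0,-0.22],[0,0,0]],[[0,0,-0.3],[0,0,0]]]' 0.9
python3 -m handwheel '[[[-0.05,0,-0.1],[0,0,0]],[[-0.12,0,-0.15],[0,0,0]],[[-0.16,0,-0.15],[0,0,0]],[[-0.16,0,-0.15],[0,0,0]],[[-0.16,0,-0.15],[0,0,0]],[[-0.16,0,-0.15],[0,0,0]]]'
python3 - <<'E'
from h import *
import cv2
snap('w8',show=False)
z=load('w8.npz');p=z['p'];d=z['d'];v,u=np.mgrid[:420,:560]
X=(np.stack([u*d,v*d,d],-1).reshape(-1,3)@np.linalg.inv(z['K']).T-z['t'])@z['R'];X=X.reshape(420,560,3)
# pot rim: points near tray at z 45..55 mm
m=(np.hypot(X[...,0]-.447,X[...,1]+.034)<.045)&(d>0)
for lo,hi in((.045,.0505),(.0505,.0535),(.0535,.0555),(.0555,.06)):print(lo,(m&(X[...,2]>lo)&(X[...,2]<hi)).sum())
r=m&(X[...,2]>.052)&(X[...,2]<.0575);Q=X[r];print('rim minarearect',cv2.minAreaRect((Q[:,:2]*1000).astype(np.float32)))
A=np.c_[Q[:,:2],np.ones(len(Q))];print('rim plane',np.linalg.lstsq(A,Q[:,2],rcond=None)[0])
go((.51,.22,.25,14.4))
E
```

```text
time_s: 17.25
position: [0.4468, -0.0323, 0.1762]
tool_rot: [[0.986, -0.164, 0.0], [-0.164, -0.986, -0.0], [0.0, 0.0, -1.0]]
ft_force: [0.8, 0.3, -0.6]
grip_width: 0.0767
gripper_force: 0.0
time_s: 17.85
position: [0.3689, -0.0196, 0.2486]
tool_rot: [[0.986, -0.164, -0.001], [-0.164, -0.986, 0.0], [-0.001, -0.0, -1.0]]
ft_force: [0.7, -0.7, -0.0]
grip_width: 0.077
gripper_force: 0.0
0.045 1089
0.0505 210
0.0535 684
0.0555 49
rim minarearect ((446.3223571777344, -32.460609436035156), (52.04615783691406, 51.46561813354492), 80.57428741455078)
rim plane [-0.00079217 -0.00056649  0.05464749]
t 17.9 p [ 0.369  -0.0196  0.2485] yaw -9.43 w 0.0768 gf 0.0 ft [-0.2 -0.5 -0.7] q [-21.6   2.4  97.4   0.   80.3  77.8]
[0.1997, -0.5189, -0.0032] [-0.0001, 0.0003, -0.1324]
```

```bash
python3 - <<'E'
from h import *
go((.413,.289,.27,14.4))
z=load('w5.npz');d=z['d'];v,u=np.mgrid[:420,:560]
X=((np.stack([u*d,v*d,d],-1).reshape(-1,3)@np.linalg.inv(z['K']).T-z['t'])@z['R']).reshape(420,560,3)
m=(np.hypot(X[...,0]-.5505,X[...,1]-.136)<.045)&(d>0)&(X[...,2]>.052)&(X[...,2]<.06);Q=X[m]
import cv2;print(cv2.minAreaRect((Q[:,:2]*1000).astype(np.float32)),np.linalg.lstsq(np.c_[Q[:,:2]-[.55,.136],np.ones(len(Q))],Q[:,2],rcond=None)[0])
E
```

```text
t 17.9 p [ 0.369  -0.0196  0.2485] yaw -9.43 w 0.0768 gf 0.0 ft [-0.2 -0.5 -0.7] q [-21.6   2.4  97.4   0.   80.3  77.8]
[-0.0143, -0.6233, -0.0429] [-0.0001, 0.0003, -0.1324]
((549.241455078125, 137.68716430664062), (51.5926628112793, 52.009429931640625), 14.490209579467773) [ 0.00039835 -0.00192768  0.0552273 ]
```

```bash
python3 -m handwheel '[[[0,-0.06,-0.02],[0,0,-0.02]],[[0,-0.14,-0.04],[0,0,-0.05]],[[0,-0.23,-0.043],[0,0,-0.08]],[[0,-0.32,-0.043],[0,0,-0.11]],[[0,-0.41,-0.043],[0,0,-0.132]],[[-0.01,-0.5,-0.043],[0,0,-0.132]],[[-0.014,-0.58,-0.043],[0,0,-0.132]],[[-0.014,-0.623,-0.043],[0,0,-0.132]],[[-0.014,-0.623,-0.043],[0,0,-0.132]],[[-0.014,-0.623,-0.043],[0,0,-0.132]]]' 0.6
python3 -m handwheel '[[[0,0,0],[0,0,0]],[[0,0,0],[0,0,0]]]' >/dev/null
cat >> h.py <<'E'
def knob(n):
    import cv2
    z=load(n+'.npz');p=z['p'].astype(int);d=z['d'];v,u=np.mgrid[:420,:560]
    X=((np.stack([u*d,v*d,d],-1).reshape(-1,3)@np.linalg.inv(z['K']).T-z['t'])@z['R']).reshape(420,560,3)
    m=(p[...,0]>150)&(p[...,1]>120)&(p[...,2]<90)&(X[...,2]>.094)&(X[...,2]<.106)&(np.hypot(X[...,0]-.51,X[...,1]-.275)<.08)
    Q=X[m];k,r=cv2.minEnclosingCircle((Q[:,:2]*1000).astype(np.float32));k=Q[:,:2].mean(0)*.5+np.array(k)/2000
    b=(p[...,2]>120)&(p[...,0]<80)&(X[...,2]>.015)&(X[...,2]<.023)&(np.hypot(X[...,0]-.55,X[...,1]-.19)<.1)
    # black rim
    w=(p.max(-1)<75)&(X[...,2]>.058)&(X[...,2]<.068)&(np.hypot(X[...,0]-.515,X[...,1]-.276)<.06)
    W=X[w][:,:2];c,R=cv2.minEnclosingCircle((W*1000).astype(np.float32))
    a=np.radians(14.4);x=np.array([np.cos(a),np.sin(a)]);y=np.array([-x[1],x[0]])
    ax=np.array([.5141,.2761]);e=k-ax
    print('knob',k.round(4),m.sum(),'r',r,'z',Q[:,2].mean().round(4),'ang',np.degrees(np.arctan2(e@y,e@x)).round(1),np.linalg.norm(e).round(4),'wheel',c,R)
    S=X[b][:,:2]
    if len(S):print('slide bar y in cradle',np.percentile((S-[.5315,.2083])@y,[2,50,98]).round(4))
    return k
E
python3 - <<'E'
from h import *
snap('w9',show=False);k=knob('w9');go((*k,.12,14.4),(*k,.07,14.4))
E
```

```text
time_s: 18.9
position: [0.4126, 0.2891, 0.2695]
tool_rot: [[0.969, 0.248, -0.002], [0.248, -0.969, -0.001], [-0.002, 0.0, -1.0]]
ft_force: [-0.3, -0.3, 0.1]
grip_width: 0.051
gripper_force: 0.0
knob [0.4889 0.3103] 359 r 8.726766586303711 z 0.0992 ang 112.0 0.0424 wheel (514.5850219726562, 277.2667236328125) 45.9342041015625
slide bar y in cradle [-0.0127 -0.0082 -0.0037]
t 19.15 p [0.4127 0.2882 0.2705] yaw 14.26 w 0.0513 gf 0.0 ft [0.4 0.7 0.2] q [21.4 15.5 77.2 -0.  87.3 97.2]
[0.1586, -0.0051, 0.301] [0.0, -0.0001, -0.0008]
[0.1586, -0.0052, 0.401] [0.0, -0.0001, -0.0008]
```

```bash
python3 -m handwheel '[[[0.06,-0.002,0.02],[0,0,0]],[[0.12,-0.004,0.08],[0,0,0]],[[0.159,-0.005,0.16],[0,0,0]],[[0.159,-0.005,0.24],[0,0,0]],[[0.159,-0.005,0.31],[0,0,0]],[[0.159,-0.005,0.36],[0,0,0]],[[0.159,-0.005,0.39],[0,0,0]],[[0.159,-0.005,0.397],[0,0,0]],[[0.159,-0.005,0.397],[0,0,0]]]' 0.6 
python3 -m handwheel '[[[0,0,0],[0,0,0]],[[0,0,0],[0,0,0]],[[0,0,0],[0,0,0]],[[0,0,0],[0,0,0]],[[0,0,0],[0,0,0]],[[0,0,0],[0,0,0]],[[0,0,0],[0,0,0]]]' 0 20
python3 - <<'E'
from h import *
c=np.array([.5145,.277]);k=np.array([.4889,.3103])
go((*k,.072,14.4))
# tool frame: tool x = cradle x, tool y = -cradle y; rows for knob angles from 113 deg
A=113.
for a in np.arange(106,-34,-7):
    e=.042*np.array([np.cos(np.radians(a))-np.cos(np.radians(A)),-(np.sin(np.radians(a))-np.sin(np.radians(A)))])/.5
    print(a,e.round(4).tolist())
E
```

```text
time_s: 20.05
position: [0.4891, 0.3108, 0.072]
tool_rot: [[0.969, 0.247, -0.0], [0.247, -0.969, -0.0], [-0.0, 0.0, -1.0]]
ft_force: [0.2, -0.4, 0.0]
grip_width: 0.0514
gripper_force: 0.0
time_s: 20.75
position: [0.4897, 0.3108, 0.0729]
tool_rot: [[0.969, 0.247, 0.002], [0.247, -0.969, -0.0], [0.002, 0.001, -1.0]]
ft_force: [1.0, -4.1, 5.8]
grip_width: 0.0175
gripper_force: 21.7
t 20.75 p [0.4897 0.3108 0.0729] yaw 14.33 w 0.0175 gf 21.728871166706085 ft [ 1.  -4.1  5.8] q [20.7 33.7 82.4 -0.1 63.8 96.4]
[-0.0018, 0.0006, 0.0019] [0.0002, -0.0007, -0.0004]
106 [0.0097, -0.0034]
99 [0.0197, -0.0056]
92 [0.0299, -0.0066]
85 [0.0401, -0.0064]
78 [0.0503, -0.0048]
71 [0.0602, -0.0021]
64 [0.0696, 0.0018]
57 [0.0786, 0.0069]
50 [0.0868, 0.013]
43 [0.0943, 0.02]
36 [0.1008, 0.0279]
29 [0.1063, 0.0366]
22 [0.1107, 0.0459]
15 [0.114, 0.0556]
8 [0.116, 0.0656]
1 [0.1168, 0.0759]
-6 [0.1164, 0.0861]
-13 [0.1147, 0.0962]
-20 [0.1118, 0.1061]
-27 [0.1077, 0.1155]
```

```bash
python3 -m handwheel '[[[0.01,-0.0034,0],[0,0,0]],[[0.02,-0.0056,0],[0,0,0]],[[0.03,-0.0066,0],[0,0,0]],[[0.04,-0.0064,0],[0,0,0]],[[0.05,-0.005,0],[0,0,0]],[[0.06,-0.002,0],[0,0,0]],[[0.07,0.002,0],[0,0,0]],[[0.0786,0.007,0],[0,0,0]],[[0.0868,0.013,0],[0,0,0]],[[0.0868,0.013,0],[0,0,0]]]'
python3 - <<'E'
from h import *
go()
for a in np.arange(43,-37,-7):
    A=50;e=.042*np.array([np.cos(np.radians(a))-np.cos(np.radians(A)),-(np.sin(np.radians(a))-np.sin(np.radians(A)))])/.5
    print(a,e.round(4).tolist())
E
```

```text
time_s: 21.75
position: [0.5329, 0.3151, 0.073]
tool_rot: [[0.969, 0.247, 0.001], [0.247, -0.969, -0.0], [0.001, 0.0, -1.0]]
ft_force: [-2.3, -4.9, 6.7]
grip_width: 0.017
gripper_force: 21.9
t 21.75 p [0.5329 0.3151 0.073 ] yaw 14.32 w 0.017 gf 21.856765151023865 ft [-2.3 -4.9  6.7] q [19.7 36.9 75.5 -0.  67.6 95.4]
43 [0.0074, 0.0071]
36 [0.014, 0.015]
29 [0.0195, 0.0236]
22 [0.0239, 0.0329]
15 [0.0271, 0.0426]
8 [0.0292, 0.0527]
1 [0.03, 0.0629]
-6 [0.0295, 0.0731]
-13 [0.0279, 0.0832]
-20 [0.0249, 0.0931]
-27 [0.0209, 0.1025]
-34 [0.0156, 0.1113]
```

```bash
python3 -m handwheel '[[[0.0074,0.007,0],[0,0,0]],[[0.014,0.015,0],[0,0,0]],[[0.0195,0.0236,0],[0,0,0]],[[0.024,0.033,0],[0,0,0]],[[0.027,0.0426,0],[0,0,0]],[[0.029,0.0527,0],[0,0,0]],[[0.03,0.063,0],[0,0,0]],[[0.0295,0.073,0],[0,0,0]],[[0.028,0.083,0],[0,0,0]],[[0.028,0.083,0],[0,0,0]]]'
python3 - <<'E'
from h import *
go()
for a in np.arange(-16,-38,-3):
    A=-13;e=.042*np.array([np.cos(np.radians(a))-np.cos(np.radians(A)),-(np.sin(np.radians(a))-np.sin(np.radians(A)))])/.5
    print(a,e.round(4).tolist())
E
```

```text
time_s: 22.75
position: [0.5569, 0.279, 0.073]
tool_rot: [[0.969, 0.247, 0.002], [0.247, -0.969, 0.001], [0.002, -0.001, -1.0]]
ft_force: [1.0, -0.6, 5.6]
grip_width: 0.0172
gripper_force: 21.7
t 22.75 p [0.5569 0.279  0.073 ] yaw 14.32 w 0.0172 gf 21.691433787345886 ft [ 1.  -0.6  5.6] q [15.7 37.2 74.9  0.  67.8 91.4]
-16 [-0.0011, 0.0043]
-19 [-0.0024, 0.0085]
-22 [-0.004, 0.0126]
-25 [-0.0057, 0.0166]
-28 [-0.0077, 0.0205]
-31 [-0.0098, 0.0244]
-34 [-0.0122, 0.0281]
-37 [-0.0148, 0.0317]
```

```bash
python3 -m handwheel '[[[-0.001,0.004,0],[0,0,0]],[[-0.0024,0.0085,0],[0,0,0]],[[-0.004,0.0126,0],[0,0,0]],[[-0.005,0.0145,0],[0,0,0]],[[-0.0057,0.0166,0],[0,0,0]],[[-0.0057,0.0166,0],[0,0,0]]]'
python3 - <<'E'
from h import *
go();snap('w10',show=False);knob('w10')
E
```

```text
time_s: 23.35
position: [0.5565, 0.2713, 0.073]
tool_rot: [[0.969, 0.248, 0.003], [0.247, -0.969, 0.003], [0.004, -0.002, -1.0]]
ft_force: [1.8, 6.3, 4.3]
grip_width: 0.0172
gripper_force: 21.7
t 23.35 p [0.5565 0.2713 0.073 ] yaw 14.33 w 0.0172 gf 21.693011820316315 ft [1.8 6.3 4.3] q [15.  36.8 75.7  0.1 67.3 90.6]
knob [0.5567 0.2718] 1428 r 9.147270202636719 z 0.0993 ang -20.2 0.0428 wheel (518.2536010742188, 276.3147888183594) 46.58549499511719
slide bar y in cradle [-0.0418 -0.0372 -0.0324]
```

```bash
python3 -m handwheel '[[[-0.0008,0.002,0],[0,0,0]],[[-0.0015,0.003,0],[0,0,0]],[[-0.002,0.004,0],[0,0,0]],[[-0.002,0.004,0],[0,0,0]]]'
python3 - <<'E'
from h import *
go();snap('w11',show=False);knob('w11')
E
```

```text
time_s: 23.8
position: [0.5564, 0.2711, 0.073]
tool_rot: [[0.969, 0.248, 0.005], [0.248, -0.969, 0.007], [0.007, -0.005, -1.0]]
ft_force: [4.0, 14.3, 1.4]
grip_width: 0.0175
gripper_force: 21.7
t 23.8 p [0.5564 0.2711 0.073 ] yaw 14.35 w 0.0175 gf 21.68154001235962 ft [ 4.  14.3  1.4] q [14.9 36.8 75.8  0.3 67.  90.4]
knob [0.5566 0.2717] 1427 r 8.968204498291016 z 0.0993 ang -20.3 0.0428 wheel (518.0542602539062, 276.3685302734375) 46.60146713256836
slide bar y in cradle [-0.0419 -0.0372 -0.0323]
```

```bash
python3 -m handwheel '[[[0.001,-0.003,0],[0,0,0]],[[0.001,-0.003,0],[0,0,0]]]'
python3 -m handwheel '[[[0,0,0],[0,0,0]],[[0,0,0],[0,0,0]],[[0,0,0],[0,0,0]],[[0,0,0],[0,0,0]],[[0,0,0],[0,0,0]],[[0,0,-0.04],[0,0,0]],[[0,0,-0.12],[0,0,0]],[[0,0,-0.22],[0,0,0]],[[0,0,-0.32],[0,0,0]],[[0,0,-0.36],[0,0,0]]]' 0.6
python3 -m handwheel '[[[-0.06,0,-0.02],[0,0,0]],[[-0.14,0,-0.04],[0,0,0]],[[-0.2,0.05,-0.04],[0,0,0]],[[-0.2,0.1,-0.04],[0,0,0]],[[-0.2,0.1,-0.04],[0,0,0]],[[-0.2,0.1,-0.04],[0,0,0]],[[-0.2,0.1,-0.04],[0,0,0]]]'
python3 - <<'E'
from h import *
snap('w12');knob('w12')
E
```

```text
time_s: 24.05
position: [0.5565, 0.2713, 0.073]
tool_rot: [[0.969, 0.248, 0.004], [0.248, -0.969, 0.004], [0.005, -0.002, -1.0]]
ft_force: [3.1, 7.4, 4.1]
grip_width: 0.0171
gripper_force: 21.7
time_s: 25.05
position: [0.5561, 0.2697, 0.2573]
tool_rot: [[0.969, 0.248, 0.008], [0.248, -0.969, 0.002], [0.008, -0.0, -1.0]]
ft_force: [-0.1, 0.5, -0.8]
grip_width: 0.0512
gripper_force: 0.0
time_s: 25.75
position: [0.4709, 0.1968, 0.2716]
tool_rot: [[0.969, 0.248, -0.0], [0.248, -0.969, 0.0], [-0.0, -0.0, -1.0]]
ft_force: [0.2, -1.0, -0.3]
grip_width: 0.0513
gripper_force: 0.0
knob [0.5562 0.2715] 389 r 8.803272247314453 z 0.0992 ang -20.6 0.0423 wheel (515.0243530273438, 276.6680908203125) 45.936885833740234
slide bar y in cradle [-0.0415 -0.0367 -0.0322]
```

View pics/w12.png

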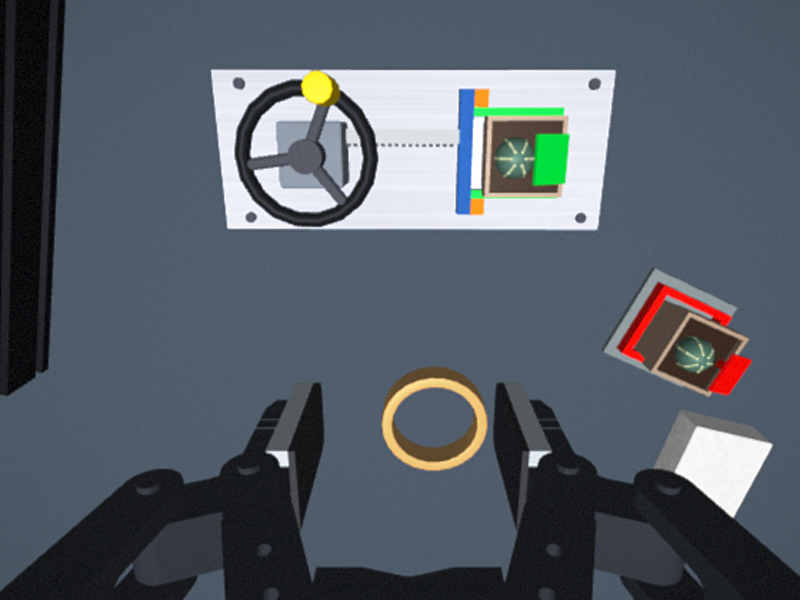

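The final view shows the blue bar flush against both orange stops at (482,97) and (477,207). The green-tag pot stands in the cradle nest and the red-tag pot in the tray nest, and the gripper is clear. I'm handing the job in.

```bash
python3 -c "
from rig import close_job;print(close_job())"
```

```text
the job is handed in; nothing more can be done
None
```

Both tagged pots stand in their nests (green tag in the cradle, red tag in the reject tray), the slide bar is against the stops, the untagged pot was left alone, and the job was handed in at about 26 s; no judging result was returned.

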